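# Level the tilting stand with the wedge and put the flask on it

### The arm

A 6-joint arm with a two-finger parallel gripper is mounted at the origin on a cart in front of the work surface, level with it; the furniture and walls round the work are solid. World frame = base frame: x ahead of the robot, y to its left, z up, the work surface at z = 0. Lengths are in m, angles in rad, forces in N, time in s.
With the tool pointing down it reaches from about 0.35 to 0.95 m from the base axis. Payload 17.4 kg.
Tool frame: the origin (TCP) lies at the very end of the fingers, on their centre line; the grasp point (between the pads) lies 19 mm behind it; z points along the fingers, y is the line along which they close (so a half turn about z gives the same grasp; the last joint's range is limited). The gripper opens to 93 mm and grips with 3 to 60 N. Pads are 15 mm wide; open, the fingers measure 128 mm over their backs; the gripper's body (75 mm by 188 mm) begins 65 mm behind the grasp point.
Start: joints at [-1.209, 0.116, 1.442, -0, 1.584, -0.038], TCP at [0.263, -0.622, 0.219] pointing down, gripper open.
Joint ranges: [-2.83, 2.83], [-0.83, 2.19], [0.07, 2.5], [-1.14, 4.28], [0.01, 3], [-2.97, 2.97]. Speed limits (rad/s): [1.89, 1.89, 2.22, 3.14, 3.14, 3.14].

### API

Orientations are given as a rotation vector (axis times angle).
In Python, from plant import r gives the robot as it stands. The module is installed in compiled form; this text tells all that it offers.
- The arm moves only by the shell command python3 -m inch 'ROWS' [OPENING] [FORCE]. ROWS is JSON, one flat list of numbers, 4 for each row, row after row: the shift along the tool's x, y, z in mm, then the turn about the tool's z in degrees. In form: [dx, dy, dz, roll, dx, dy, dz, roll, ...]. A call has 1 to 8 rows; each row is the pose to reach, as a shift and turn from the pose commanded when the call began, along the tool's axes at that moment; what a row does not reach only later rows make up. A row lasts 1/12 s, in which the tool goes at most 41.7 mm and 7.16 degrees, less where a joint would pass 70% of its speed; a pose out of reach is approached as far as the arm can. A call with a gripper value outside its range is refused whole. OPENING is the gripper command: -1 is shut, 1 is fully open, values between are in proportion, set as the call begins (- or left out, the last holds). The fingers move at their own pace and stop on an object; FORCE is the grip in N (left out, the last holds). Time passes only in rows, so rows that repeat a pose let the fingers close. It gives the time, the measured TCP pose, the force, the opening and the grip force at its end, in the units of the state.
- r.read_state(): the state, without advancing time (a new reading comes with each control period).
- r.grab_frame(name): name is "scene" or "top" or "wrist"; returns a dict with "frame" (384x512x3 uint8, red, green, blue), "fx", "fy", "cx", "cy" (pixels), "R" (3x3) and "t" (3): a world point X has camera coordinates R X + t; the wrist camera has in their place "hand_eye" (4x4, takes a point from camera to tool coordinates, whose origin is the TCP and whose axes are the flange's). Camera axes: x right, y down, z forward; pixel columns grow to the right and rows downward; lengths in m; the calibration is good to about 2 mm. A picture is of the moment at which its call begins: read the wrist's pose just before it. There is no depth.
- r.finish_job(): hands the job in; it is judged then, once.
The state is a dict: "clock": time; "joints": joint angles; "qd": joint speeds; "joint_efforts": joint torques, N m; "eef_pos": TCP position; "tcp_rot": TCP orientation; "force": force on the tool from outside, world axes, zero at the start; "moment": the same for the moment, N m; "finger_gap": finger opening in m; "grip_force": force on a finger pad.
Only numpy, scipy, OpenCV 4.12 (cv2) and the standard library are available. Lean on these libraries where they do the work, as an engineer would, in place of code of your own. Each camera call takes 0.05 s, during which the arm holds its last target. There are 200 camera calls.

### The job

The empty glass flask is in the wedge's way: lift it from in front of the tilting stand and park it upright in the middle of the round cork mat. Then slide the wooden wedge, thin end first, under the free front edge of the steel platform until the top of that edge is level with the line on the gauge posts, let go of the wedge, and stand the flask upright in the middle of the ring on the platform. The glass is thin: grip it as lightly as you can (no more than about 30 N at each finger), set it down softly without dropping or pressing it, never tip it over, and leave the other glassware and the timer alone.

Things in the scene. Friction and masses are not known exactly. Their poses are not given: they have to be found in the camera images.
- flask: the flask to move: empty clear conical flask of thin glass, 117 mm tall, base 72 mm across, straight neck 30 mm across from 87 mm up to the mouth (grip there), about 0.11 kg; starts on the worktop close in front of the stand. Origin: centre of its underside, z up. Breaks if the two fingers together press it with more than 70 N or if set down or pressed down with more than 25 N
- mat: round cork mat, 90 mm across, 6 mm thick, fixed on the worktop beside the stand (left or right). Origin: centre of its underside, so its top is 6 mm above
- wedge: loose beech wedge beside the stand, 140 long, 44 wide, 0.22 kg. Origin: centre of underside; own x points to the thin end. Slope: 6 high at x=+70 up to 39 at x=-40 (3 in 10), then flat tail to x=-70. Upright grip block on the tail, 26 long (x), 22 thick (y), centre x=-55, 39 to 76 high: pinch across y. Friction holds it where it is left under the platform (mm)
- stand: fixed aluminium frame, 165 long (x), 146 wide (y): rails 20 high, inner faces 118 apart; a gauge post 62 high beside each front corner, 3 thick black line centred at 42. Origin: on the worktop under the middle of the levelled platform; x points from the free front edge (at x=-70) to the hinge, the way the wedge is pushed in along y=0; only the flask stands in that lane at first (mm)
- height_mark (a point): point at the height of the scribed lines (42 mm above the worktop), midway between the two gauge posts; axes as the stand's
- platform_edge (a point): middle of the upper front edge of the platform; at the mark when the platform is level. Axes turn with the platform
- platform_centre (a point): middle of the 96 mm ring drawn on the platform's upper face, 70 mm behind its front edge: where the flask is to stand
- platform (a joint): tilt of the steel platform (140 long, 110 wide, 10 thick, 0.6 kg; hinge at its far edge, 32 above the worktop): 0 = drooping, front edge lowest (underside 15, top 25 above the worktop); grows as the front rises; 0.122 rad = level, front edge at the line (underside 32); stop at 0.22. Falls back by its own weight unless supported (mm)
- flask_titre: bystander: another conical flask, with pink contents, 72 mm across, 117 mm tall, under the burette on the left; leave alone. Origin: centre of its underside
- beaker: bystander: small glass beaker, 59 mm across, 67 mm tall, behind on the left of the stand; leave alone. Origin: centre of its underside
- timer: bystander: white bench timer, 58 x 64 x 18 mm, on the right of the stand; leave alone. Origin: centre of its underside
Mind the look-alikes: they are no part of the job. What is shaped like the flask but green is not meant.

How it is judged:
By the outcome, as a careful person would: the job done as asked, in the order asked, and still so for the second after the job is handed in, with the robot touching nothing.
It also fails if it takes over 72 s, if anything falls off the work surface, if the arm or the gripper's body presses on something with over 40 N, if the wrist force passes 120 N, or if a joint passes its speed limit or range.

## Working session

There is one attempt and no reset: what is moved stays moved. The work goes in short steps, Python scripts to look and compute and a shell command to move; the robot and the scene stay as the last step left them, time stands still between calls to the robot, and variables do not carry over. Pictures are saved under pics/ and viewed, at most 10 in all, crops included, and the job is handed in when it is done.

```bash
mkdir -p pics; cat > h.py <<'E'
import numpy as np,cv2
from plant import r
from scipy.spatial.transform import Rotation as Ro
def ray(f,u,v,z,s=None):
    d=np.array([(u-f["cx"])/f["fx"],(v-f["cy"])/f["fy"],1.])
    if "R" in f:
        R=np.array(f["R"]);o=-R.T@np.array(f["t"]);d=R.T@d
    else:
        H=np.array(f["hand_eye"]);T=Ro.from_rotvec(s["tcp_rot"]).as_matrix()
        o=T@H[:3,3]+np.array(s["eef_pos"]);d=T@H[:3,:3]@d
    return o+d*(z-o[2])/d[2]
def proj(f,X,s=None):
    if "R" in f: c=np.array(f["R"])@np.array(X)+np.array(f["t"])
    else:
        H=np.array(f["hand_eye"]);T=Ro.from_rotvec(s["tcp_rot"]).as_matrix()
        p=T.T@(np.array(X)-np.array(s["eef_pos"]));c=H[:3,:3].T@(p-H[:3,3])
    return np.array([f["cx"]+f["fx"]*c[0]/c[2],f["cy"]+f["fy"]*c[1]/c[2]])
def save(f,n): cv2.imwrite("pics/"+n,f["frame"][:,:,::-1])
E
python3 - <<'E'
from h import *
s=r.read_state();print(s)
a=r.grab_frame("top");b=r.grab_frame("scene")
import pickle;pickle.dump((a,b),open("f0.pkl","wb"))
save(a,"top0.png");save(b,"scene0.png")
for f in(a,b):print(f["fx"],-np.array(f["R"]).T@np.array(f["t"]))
E
```

```text
{'clock': 0.0, 'joints': array([-1.20877301e+00,  1.16481683e-01,  1.44226811e+00,  1.65631023e-05,
        1.58404460e+00, -3.77967516e-02]), 'qd': array([-8.69474565e-05,  1.76828290e-03, -7.61583050e-05,  8.62267795e-04,
        6.50730065e-04, -7.45748287e-04]), 'joint_efforts': array([ 5.37863321e-03, -7.21262956e+01, -6.22609162e+01,  7.81659409e-02,
        2.37639510e-02, -5.07733955e-05]), 'eef_pos': array([ 0.26266595, -0.62155825,  0.21790633]), 'tcp_rot': array([-3.07786104e+00, -6.23625375e-01,  2.78901416e-04]), 'force': array([-0.77173067,  0.74266178, -0.04038286]), 'moment': array([-0.06404827,  0.00939504,  0.02447028]), 'grip_force': 0.0, 'finger_gap': 0.09298946810040311}
441.4061599377189 [ 0.45921346 -0.08219555  1.28715438]
433.3483210928606 [0.06416499 0.52628575 1.01856093]
```

View pics/top0.png

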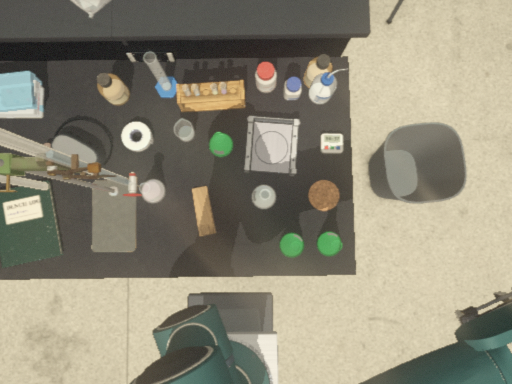

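View pics/scene0.png

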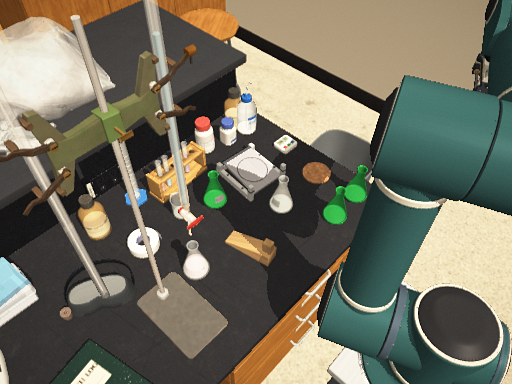

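Top view: the candidates shaped like the flask are clear (263,197), pink/grey under the burette (152,190) and green (221,145), (291,245), (329,244). The clear one at (263,197), just in front of the stand (272,146), fits. The mat is at (324,195) and the wedge at (204,211). I'll confirm in one crop.

```bash
python3 - <<'E'
from h import *
import pickle
a,b=pickle.load(open("f0.pkl","rb"))
f=a["frame"]
c=cv2.resize(f[105:255,185:350],None,fx=4.8,fy=4.0*1.0 if 0 else 4.8/1.2*0.99,interpolation=cv2.INTER_CUBIC) if 0 else cv2.resize(f[105:250,180:350],None,fx=4,fy=4,interpolation=cv2.INTER_CUBIC)
cv2.imwrite("pics/crop1.png",c[:,:,::-1])
hsv=cv2.cvtColor(f,cv2.COLOR_RGB2HSV)
print(hsv[195,324],hsv[205,203],hsv[228,206])
for name,(x0,x1,y0,y1),z in(("mat",(300,350,170,220),.006),("wedge",(185,225,175,245),.0)):
    m=np.zeros(f.shape[:2],np.uint8);m[y0:y1,x0:x1]=((hsv[y0:y1,x0:x1,1]>70)&(hsv[y0:y1,x0:x1,2]>60)&(hsv[y0:y1,x0:x1,0]<30))*255
    k=max(cv2.findContours(m,0,2)[0],key=cv2.contourArea);rc=cv2.minAreaRect(k);print(name,rc,cv2.boxPoints(rc).round(1).tolist(),ray(a,*rc[0],z).round(4))
for n,p,z in(("flaskneck",(263.5,196),.117),("flaskbase",(263,197),0),("stand",(272,146),.03)):print(n,ray(a,*p,z).round(4))
E
```

```text
[ 15 113 145] [ 18 101 207] [ 18 104 150]
mat ((323.7500305175781, 194.75001525878906), (31.819805145263672, 31.11269760131836), 45.0) [[301.5, 194.5], [323.5, 172.5], [346.0, 195.0], [324.0, 217.0]] [ 0.5428 -0.3022  0.006 ]
wedge ((203.03199768066406, 211.17601013183594), (50.803470611572266, 18.425201416015625), 79.69515228271484) [[189.39999389648438, 187.8000030517578], [207.60000610351562, 184.5], [216.60000610351562, 234.5], [198.5, 237.8000030517578]] [0.4999 0.0496 0.    ]
flaskneck [ 0.5343 -0.1231  0.117 ]
flaskbase [ 0.5389 -0.1257  0.    ]
stand [ 0.6839 -0.153   0.03  ]
```

View pics/crop1.png

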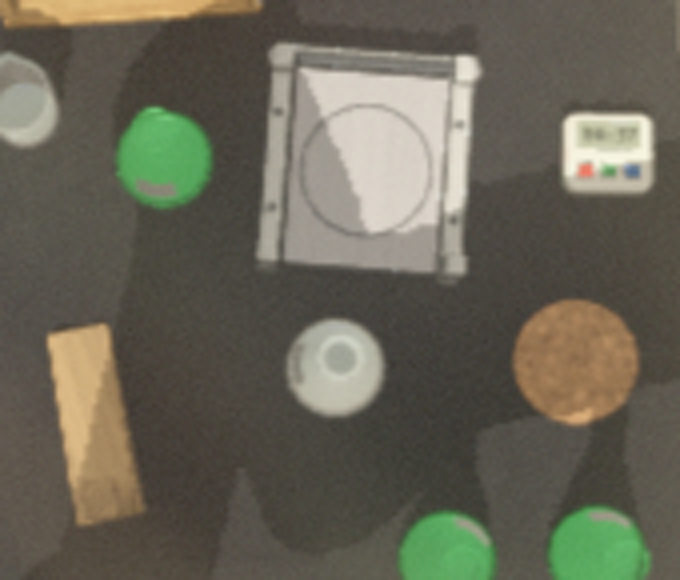

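The crop confirms it: the clear flask has its base at crop (336,368) and its mouth at (341,356). The stand's drooping edge faces the robot. The wedge's block end is at crop (110,500) and its thin end at (79,330).

```bash
cat >> h.py <<'E'
def yaw(s):
    x=Ro.from_rotvec(s["tcp_rot"]).as_matrix()[:,0];return np.degrees(np.arctan2(x[1],x[0]))
def go(P,yw):
    s=r.read_state();T=Ro.from_rotvec(s["tcp_rot"]).as_matrix()
    print("now",s["eef_pos"].round(4),"yaw",round(yaw(s),2),"t",s["clock"],"-> rows",(T.T@(np.array(P)-s["eef_pos"])*1000).round(1),"roll",round(-(yw-yaw(s)),1))
E
python3 - <<'E'
from h import *
import pickle
a,b=pickle.load(open("f0.pkl","rb"))
q=lambda u,v,z:ray(a,180+u/4,105+v/4,z).round(4)
print("neck",q(341,356,.117),"base",q(336,368,.01))
for p in((267,265,.062),(453,270,.062),(283,55,.02),(467,67,.02)):print(q(*p))
print("wedge thin",q(79,328,.006),"tail",q(110,500,.06))
w=r.grab_frame("wrist");print(w["hand_eye"],w["fx"])
go((0.50,-0.128,0.33),-4)
E
```

```text
neck [ 0.5396 -0.1278  0.117 ] base [ 0.5383 -0.1282  0.01  ]
[ 0.6077 -0.0793  0.062 ]
[ 0.6025 -0.2092  0.062 ]
[ 0.7672 -0.0929  0.02  ]
[ 0.7565 -0.2271  0.02  ]
wedge thin [0.5701 0.0583 0.006 ] tail [0.4458 0.0313 0.06  ]
[[ 2.42490904e-04 -9.54281694e-01 -2.98908664e-01  8.44194426e-02]
 [ 9.99999523e-01  5.14321995e-04 -8.30746332e-04  1.01792167e-03]
 [ 9.46501318e-04 -2.98908319e-01  9.54281363e-01 -1.66323666e-01]
 [ 0.00000000e+00  0.00000000e+00  0.00000000e+00  1.00000000e+00]] 312.0902697605784
now [ 0.2626 -0.6216  0.2181] yaw 22.91 t 0.15 -> rows [ 410.8 -362.4 -111.6] roll 26.9
```

```bash
python3 -m inch '[40,-20,-100,0,466,-339,-112,27,466,-339,-112,27,466,-339,-112,27,466,-339,-112,27,466,-339,-112,27,466,-339,-112,27,466,-339,-112,27]' 1 20; python3 -c "
from h import *
go((0.56,-0.128,0.33),-4)"
```

```text
clock: 0.82
eef_pos: [0.4221, -0.3586, 0.2951]
tcp_rot: [3.14, -0.113, 0.0]
force: [0.5, -1.2, -0.3]
finger_gap: 0.093
grip_force: 0.0
now [ 0.4221 -0.3586  0.2951] yaw -4.11 t 0.8167 -> rows [ 121.  -239.9  -34.9] roll -0.1
```

```bash
python3 -m inch '[121,-240,-35,0,121,-240,-35,0,121,-240,-35,0,121,-240,-35,0,121,-240,-35,0,121,-240,-35,0,121,-240,-35,0,121,-240,-35,0]'; python3 - <<'E'
from h import *
s=r.read_state();w=r.grab_frame("wrist");save(w,"w1.png")
import pickle;pickle.dump((w,s),open("f1.pkl","wb"));go((.56,-.128,.33),-4)
print(proj(w,(.54,-.128,.117),s),proj(w,(.7,-.15,.02),s))
E
```

```text
clock: 1.48
eef_pos: [0.5611, -0.1262, 0.33]
tcp_rot: [-3.139, 0.106, -0.0]
force: [0.1, 0.3, 0.6]
finger_gap: 0.093
grip_force: 0.0
now [ 0.5602 -0.128   0.3297] yaw -3.92 t 1.5333 -> rows [-0.2  0.  -0.3] roll 0.1
[254.78924317 179.21136823] [262.62077425  49.99227604]
```

View pics/w1.png

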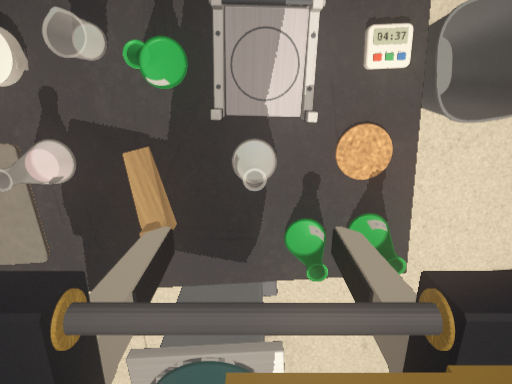

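The wrist view shows the flask mouth at (255,180) (predicted 254.8,179.2), so the estimate holds. The stand's posts are at (216,114) and (312,117), the ring at (265,63), the mat at (364,152) and the wedge at (150,190).

```bash
python3 -m inch '[-20,1.5,40,0,-20,1.5,80,0,-20,1.5,120,0,-20,1.5,155,0,-20,1.5,190,0,-20,1.5,220,0,-20,1.5,242,0,-20,1.5,242,0]' 1 10 && python3 -m inch '[0,0,0,0,0,0,0,0,0,0,0,0,0,0,0,0,0,0,0,0,0,0,0,0,0,0,0,0,0,0,0,0]' -1 10; python3 - <<'E'
from h import *
import pickle
w,s=pickle.load(open("f1.pkl","rb"));a,_=pickle.load(open("f0.pkl","rb"))
f=w["frame"];hsv=cv2.cvtColor(f,cv2.COLOR_RGB2HSV)
def blob(x0,x1,y0,y1,c):
    m=np.zeros(f.shape[:2],np.uint8);m[y0:y1,x0:x1]=c[y0:y1,x0:x1]*255
    return max(cv2.findContours(cv2.medianBlur(m,3),0,2)[0],key=cv2.contourArea)
wood=(hsv[...,0]<28)&(hsv[...,1]>70)&(hsv[...,2]>60)
k=blob(325,400,115,190,wood);e=cv2.fitEllipse(k);print("mat",e,ray(w,*e[0],.006,s).round(4))
k=blob(115,185,140,228,wood);rc=cv2.minAreaRect(k);print("wedge",cv2.boxPoints(rc).round(1).tolist())
for p in cv2.boxPoints(rc):print(ray(w,*p,.0,s).round(4),ray(w,*p,.076,s).round(4))
for p in((216,114),(312,117)):print("post",ray(w,*p,.062,s).round(4))
print("ring",ray(w,265,63,.0335,s).round(4)); 
go((0,0,0),0)
E
```

```text
clock: 2.2
eef_pos: [0.5367, -0.1301, 0.0829]
tcp_rot: [-3.138, 0.114, 0.01]
force: [-0.0, 1.0, 0.0]
finger_gap: 0.0933
grip_force: 0.0
clock: 2.87
eef_pos: [0.5395, -0.1297, 0.088]
tcp_rot: [3.14, -0.112, 0.0]
force: [-0.4, -0.3, 0.1]
finger_gap: 0.0441
grip_force: 0.0
mat ((363.68328857421875, 151.12242126464844), (54.89488983154297, 59.61399841308594), 47.246646881103516) [ 0.5436 -0.3018  0.006 ]
wedge [[120.0, 152.8000030517578], [155.60000610351562, 143.39999389648438], [177.3000030517578, 226.10000610351562], [141.8000030517578, 235.5]]
[0.566  0.0869 0.    ] [0.5782 0.0533 0.076 ]
[0.5771 0.0274 0.    ] [0.5876 0.0029 0.076 ]
[0.4323 0.0127 0.    ] [ 0.465  -0.0095  0.076 ]
[0.4187 0.0772 0.    ] [0.4535 0.0451 0.076 ]
post [ 0.6198 -0.0808  0.062 ]
post [ 0.6071 -0.2106  0.062 ]
ring [ 0.6818 -0.1518  0.0335]
now [ 0.5395 -0.1297  0.088 ] yaw -4.09 t 2.8667 -> rows [-547.4  -91.    88. ] roll -4.1
```

```bash
python3 -m inch '[0,0,0,0,0,0,0,0,0,0,0,0,0,0,0,0,0,0,0,0]' -1 10; python3 -c "
from h import *
go((0.5432,-0.302,0.096),-4)"
```

```text
clock: 3.28
eef_pos: [0.5395, -0.1298, 0.0879]
tcp_rot: [-3.14, 0.112, -0.0]
force: [-0.7, 1.3, -0.8]
finger_gap: 0.0292
grip_force: 10.0
now [ 0.5395 -0.1298  0.0879] yaw -4.09 t 3.2833 -> rows [ 16.  171.5  -8.1] roll -0.1
```

```bash
python3 -m inch '[0,0,-10,0,0,0,-30,0,4,10,-45,0,8,30,-50,0,10,60,-50,0,12,95,-50,0,14,130,-50,0,16,155,-50,0]' && python3 -m inch '[0,12,0,0,0,16.5,0,0,0,16.5,10,0,0,16.5,25,0,0,16.5,33,0,0,16.5,37,0,0,16.5,38,0,0,16.5,38,0]'; python3 -c "
from h import *
s=r.read_state();w=r.grab_frame('wrist');save(w,'w2.png')
import pickle;pickle.dump((w,s),open('f2.pkl','wb'))
go((0.5432,-0.302,0.094),-4)"
```

```text
clock: 3.95
eef_pos: [0.544, -0.288, 0.1386]
tcp_rot: [3.139, -0.113, 0.0]
force: [0.6, -0.4, -2.3]
finger_gap: 0.0292
grip_force: 10.0
clock: 4.62
eef_pos: [0.5432, -0.3013, 0.0995]
tcp_rot: [-3.139, 0.111, 0.001]
force: [0.6, 0.2, -1.0]
finger_gap: 0.0292
grip_force: 10.0
now [ 0.5434 -0.3016  0.1001] yaw -4.06 t 4.6667 -> rows [-0.1  0.4  6.1] roll -0.1
```

View pics/w2.png

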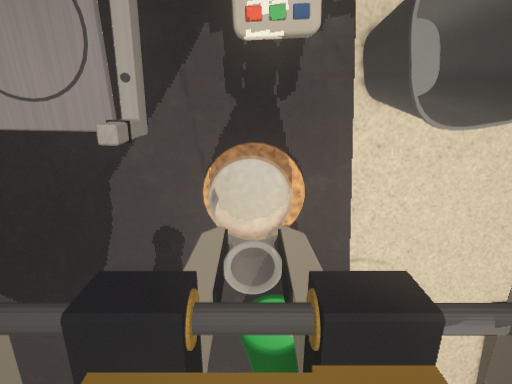

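The flask hangs just above the mat: mat centre at about (254,191), flask base at about (251,197), so it is some 3 mm off. I'll correct that while lowering.

```bash
python3 -m inch '[2,3,1,0,2,3,2.5,0,2,3,4,0,2,3,5,0,2,3,5.6,0,2,3,6.1,0,2,3,6.1,0]'; python3 -c "
from h import *
s=r.read_state();print(s['force'],s['eef_pos'])"
```

```text
clock: 5.25
eef_pos: [0.545, -0.3052, 0.0939]
tcp_rot: [3.14, -0.112, 0.0]
force: [-0.1, 0.5, -0.7]
finger_gap: 0.0291
grip_force: 10.0
[-0.07795725  0.54184363 -0.71747203] [ 0.54503446 -0.30515846  0.09394748]
```

```bash
python3 -m inch '[0,0,0.5,0,0,0,1,0,0,0,1,0]'; python3 -m inch '[0,0,0,0,0,0,0,0,0,0,0,0,0,0,0,0,0,0,0,0,0,0,0,0]' 0.4; python3 -m inch '[0,0,-20,0,0,0,-60,0,0,0,-100,0,0,0,-140,0,0,0,-175,0,0,0,-200,0,0,0,-200,0]'; python3 - <<'E'
from h import *
s=r.read_state();a=r.grab_frame("top");b=r.grab_frame("scene")
import pickle;pickle.dump((a,b),open("f3.pkl","wb"))
go((0.42,0.0,0.30),10)
c1=cv2.resize(a["frame"][100:260,180:350],None,fx=3,fy=3,interpolation=cv2.INTER_CUBIC)
c2=cv2.resize(b["frame"][120:280,210:340],None,fx=3,fy=3,interpolation=cv2.INTER_CUBIC)
cv2.imwrite("pics/c3.png",np.hstack([c1[:,:400],c2])[:, :, ::-1])
cv2.imwrite("pics/c3.png",np.hstack([c1,c2[:, :290]])[:,:,::-1])
E
```

```text
clock: 5.5
eef_pos: [0.5454, -0.3052, 0.0938]
tcp_rot: [3.139, -0.112, 0.002]
force: [-0.3, 1.2, 5.6]
finger_gap: 0.0293
grip_force: 10.0
clock: 6.0
eef_pos: [0.5449, -0.3051, 0.0927]
tcp_rot: [-3.14, 0.112, 0.0]
force: [-0.1, -0.2, -0.4]
finger_gap: 0.0629
grip_force: 0.0
clock: 6.58
eef_pos: [0.5458, -0.3056, 0.2993]
tcp_rot: [3.136, -0.112, 0.011]
force: [-0.1, -0.3, 0.1]
finger_gap: 0.0653
grip_force: 0.0
now [ 0.5451 -0.3052  0.2935] yaw -4.09 t 6.6833 -> rows [-146.6 -295.5   -6.9] roll -14.1
```

View pics/c3.png

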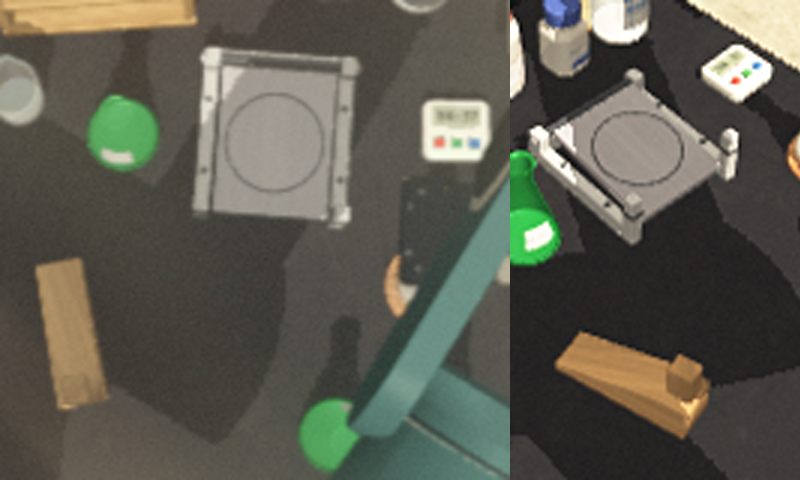

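The flask stands parked on the mat, mostly hidden by the arm in the top view. The stand is clear, with posts at crop (200,213) and (340,217). The wedge lies at crop (70,335) with its block at the near end. Next: over the wedge.

```bash
python3 -m inch '[-20,-40,0,0,-40,-80,5,-4,-60,-120,10,-8,-75,-160,15,-11,-90,-200,20,-14,-105,-240,23,-14,-112,-280,23,-14,-118,-315,23,-14]' 1; python3 -m inch '[0,-12,0,0,0,-12,0,0]'; python3 - <<'E'
from h import *
s=r.read_state();w=r.grab_frame("wrist");save(w,"w4.png")
import pickle;pickle.dump((w,s),open("f4.pkl","wb"));go((.45,.03,.27),10)
E
```

```text
clock: 7.35
eef_pos: [0.4489, 0.013, 0.2681]
tcp_rot: [-3.13, -0.27, 0.003]
force: [0.7, 0.3, 0.3]
finger_gap: 0.093
grip_force: 0.0
clock: 7.52
eef_pos: [0.4475, 0.0259, 0.2684]
tcp_rot: [-3.129, -0.277, 0.002]
force: [-0.1, 0.6, -0.4]
finger_gap: 0.0933
grip_force: 0.0
now [0.4478 0.0244 0.2685] yaw 10.07 t 7.5667 -> rows [ 3.1 -5.1 -1.5] roll 0.1
```

View pics/w4.png

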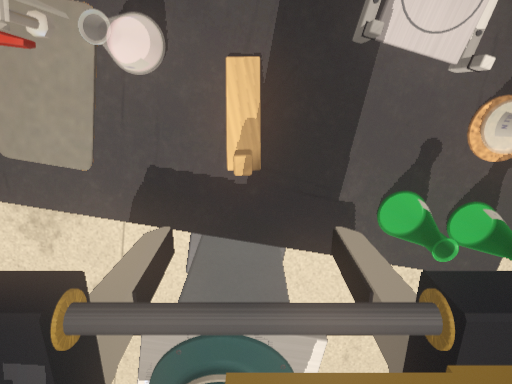

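The wedge is upright in the view: thin-end corners at (227,57) and (260,57), block top's back edge at about (244,175), yaw about 10°. The posts are at (373,30) and (485,63).

```bash
python3 - <<'E'
from h import *
import pickle
w,s=pickle.load(open("f4.pkl","rb"));f=w["frame"];hsv=cv2.cvtColor(f,cv2.COLOR_RGB2HSV)
for v in (62,80,100,120,140,150,156,160,165,170,173,176):
    u=np.where((hsv[v,210:280,1]>70)&(hsv[v,210:280,2]>60))[0]+210
    print(v,u.min() if len(u) else 0,u.max() if len(u) else 0)
print([hsv[v,244].tolist() for v in range(145,180,3)])
A=ray(w,243.7,56.5,.006,s);B=ray(w,243.5,175,.076,s);d=A-B
print("thin",A,"back",B,"len",np.hypot(*d[:2]),"yaw",np.degrees(np.arctan2(d[1],d[0])))
for p in((227,57,.006),(260,57,.006),(373,30,.062),(484,63,.062)):print(p,ray(w,*p,s).round(4))
c=cv2.resize(f[0:190,210:512],None,fx=2.6,fy=2.6,interpolation=cv2.INTER_CUBIC)
cv2.imwrite("pics/c4.png",c[:,:,::-1])
E
```

```text
62 225 260
80 225 260
100 225 267
120 226 265
140 226 263
150 226 260
156 226 260
160 226 260
165 226 260
170 227 259
173 233 252
176 0 0
[[16, 118, 188], [17, 119, 182], [16, 123, 145], [16, 123, 160], [18, 110, 230], [18, 114, 220], [16, 121, 168], [17, 123, 164], [17, 124, 161], [16, 121, 169], [15, 112, 134], [7, 37, 89]]
thin [0.57011828 0.05871497 0.006     ] back [0.43540884 0.03403082 0.076     ] len 0.136952324572738 yaw 10.38368048138533
(227, 57, 0.006) [0.5658 0.0795 0.006 ]
(260, 57, 0.006) [0.5732 0.0382 0.006 ]
(373, 30, 0.062) [ 0.6156 -0.0765  0.062 ]
(484, 63, 0.062) [ 0.6053 -0.2073  0.062 ]
```

View pics/c4.png

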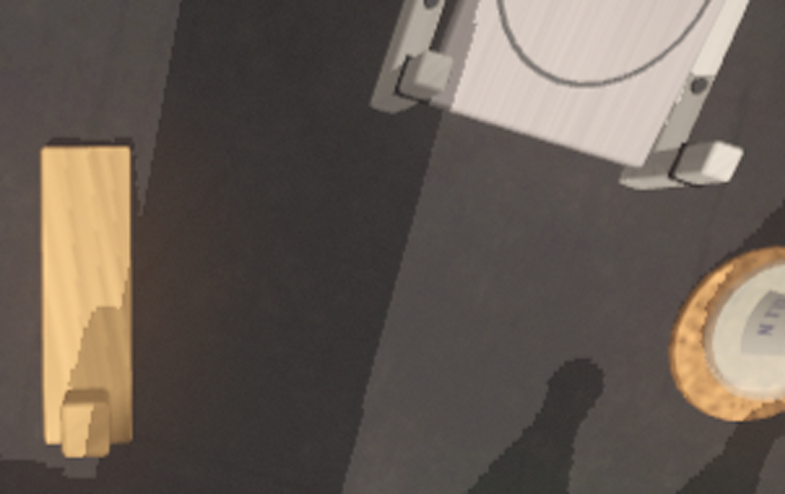

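The crop shows the post tops at (432,73) and (714,163) and the platform's front upper edge from (437,105) to (641,166). The flask's bottom is well inside the mat.

```bash
python3 - <<'E'
from h import *
import pickle
w,s=pickle.load(open("f4.pkl","rb"))
q=lambda u,v,z:ray(w,210+u/2.6,v/2.6,z,s)
def rep(L,R,n):
    d=L-R;print(n,((L+R)/2).round(4),"sep",np.hypot(*d[:2]).round(4),"yaw",np.degrees(np.arctan2(-d[0],d[1])).round(2))
rep(q(432,73,.062),q(714,163,.062),"posts");rep(q(437,105,.025),q(641,166,.025),"edge")
w,s=pickle.load(open("f1.pkl","rb"));f=w["frame"]
# ring: dark ellipse
sub=cv2.cvtColor(f[15:112,222:308],cv2.COLOR_RGB2GRAY);
m=cv2.morphologyEx(sub,cv2.MORPH_BLACKHAT,np.ones((9,9),np.uint8));m=(m>25).astype(np.uint8)*255
n,l,st,c=cv2.connectedComponentsWithStats(m)
i=1+np.argmax(st[1:,2]*st[1:,3]);print(st[i])
e=cv2.fitEllipse(np.argwhere(l==i)[:,::-1].astype(np.float32));u=(e[0][0]+222,e[0][1]+15)
print("ring",e,ray(w,*u,.0335,s).round(4))
E
```

```text
posts [ 0.6119 -0.1436  0.062 ] sep 0.1291 yaw -5.43
edge [ 0.6101 -0.1483  0.025 ] sep 0.1023 yaw -4.66
[  8  11  70  75 461]
ring ((42.64160919189453, 48.351173400878906), (67.59039306640625, 72.8627700805664), 5.761823654174805) [ 0.6814 -0.1513  0.0335]
```

```bash
python3 -m inch '[2,-12,40,0,2,-12,80,0,2,-12,120,0,2,-12,155,0,2,-12,190,0,2,-12,212,0,2,-12,222.5,0,2,-12,222.5,0]' -0.2 30 && python3 -m inch '[0,0,0,0,0,0,0,0,0,0,0,0]' && python3 -c "
from h import *
go((.4476,.0364,.046),10.3)" && python3 -m inch '[0,0,0,0,0,0,0,0,0,0,0,0,0,0,0,0,0,0,0,0]' -1 30; python3 -c "
from h import *
go((.4723,-.1327,.046),-5)"
```

```text
clock: 8.23
eef_pos: [0.4469, 0.0345, 0.0446]
tcp_rot: [-3.13, -0.269, 0.007]
force: [-0.5, -0.4, -0.2]
finger_gap: 0.0444
grip_force: 0.0
clock: 8.48
eef_pos: [0.4491, 0.0353, 0.049]
tcp_rot: [3.13, 0.271, 0.004]
force: [-0.3, -0.1, -0.5]
finger_gap: 0.0377
grip_force: 0.0
now [0.4491 0.0353 0.049 ] yaw 9.89 t 8.4833 -> rows [-1.3 -1.4  3. ] roll -0.4
clock: 8.9
eef_pos: [0.4483, 0.0355, 0.0476]
tcp_rot: [-3.13, -0.271, -0.0]
force: [-1.3, 0.4, 3.2]
finger_gap: 0.0218
grip_force: 30.0
now [0.4483 0.0355 0.0476] yaw 9.91 t 8.9 -> rows [ -5.3 169.8   1.6] roll 14.9
```

```bash
python3 -m inch '[-10,10,0,0,-20,35,0,2,-28,60,0,5,-33,85,0,8,-37,110,0,11,-39,135,0,13,-39,153,0,15,-39,161,0]' && python3 -m inch '[0,0,0,0,0,0,0,0]'; python3 - <<'E'
from h import *
s=r.read_state();w=r.grab_frame("wrist");print(s["force"])
import pickle;pickle.dump((w,s),open("f5.pkl","wb"));go((.4723,-.1327,.0476),-5)
cv2.imwrite("pics/w5.png",cv2.resize(w["frame"][0:300,100:480],None,fx=2,fy=2,interpolation=cv2.INTER_CUBIC)[:,:,::-1])
E
```

```text
[-1.32976521  0.42154527  3.22521585]
now [0.4483 0.0355 0.0476] yaw 9.91 t 8.95 -> rows [ -5.3 169.8   0. ] roll 14.9$: bad value
```

View pics/w5.png

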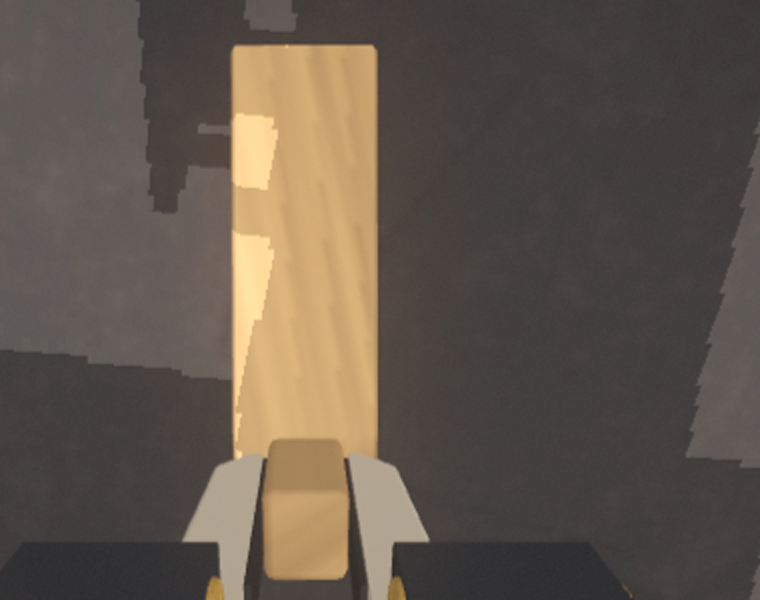

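The move was refused (the last row lacked its roll), so nothing moved. The view shows the wedge squarely held: block in the pads at (305,510), thin end at (305,45). Repeating with a complete row.

```bash
python3 -m inch '[-10,10,0,0,-20,35,0,2,-28,60,0,5,-33,85,0,8,-37,110,0,11,-39,135,0,13,-39,153,0,15,-39,161,0,15]' && python3 -m inch '[0,0,0,0,0,0,0,0]'; python3 - <<'E'
from h import *
s=r.read_state();w=r.grab_frame("wrist");print(s["force"],s["finger_gap"])
import pickle;pickle.dump((w,s),open("f5.pkl","wb"));go((.5736,-.1416,.0476),-5)
f=w["frame"];hsv=cv2.cvtColor(f,cv2.COLOR_RGB2HSV)
m=((hsv[...,0]<28)&(hsv[...,1]>70)&(hsv[...,2]>50)).astype(np.uint8)*255;m[:,:170]=0;m[:,340:]=0;m[215:]=0
k=max(cv2.findContours(cv2.medianBlur(m,3),0,2)[0],key=cv2.contourArea);b=cv2.boundingRect(k);print(b)
t=k[:,0,:];tm=t[t[:,1]<b[1]+3][:,0];print("thin",ray(w,tm.mean(),b[1]-.3,.006,s),"widthpx",np.ptp(tm))
# predicted block->thin from tcp
a=np.array([np.cos(np.radians(yaw(s))),np.sin(np.radians(yaw(s)))]);print("pred thin",s["eef_pos"][:2]+.125*a)
E
```

```text
clock: 9.62
eef_pos: [0.4377, -0.1315, 0.0476]
tcp_rot: [-3.138, 0.145, -0.0]
force: [0.2, 2.6, 1.6]
finger_gap: 0.0216
grip_force: 30.0
clock: 9.78
eef_pos: [0.4378, -0.13, 0.0476]
tcp_rot: [3.138, -0.139, 0.001]
force: [0.6, -4.3, 2.2]
finger_gap: 0.0218
grip_force: 30.0
[ 0.64393081 -4.25162518  2.15667814] 0.02184826229656389
now [ 0.4377 -0.1296  0.0475] yaw -5.04 t 9.8333 -> rows [136.4   0.    0. ] roll -0.0
(215, 22, 74, 193)
thin [ 0.56216591 -0.13683271  0.006     ] widthpx 72
pred thin [ 0.56226174 -0.14108101]
```

```bash
python3 -m inch '[15,0,0,0,35,0,0,0,55,0,0,0,70,0,0,0,76,0,0,0,82,0,0,0,88,0,0,0,94,0,0,0]' && python3 -m inch '[6,0,0,0,12,0,0,0,18,0,0,0,24,0,0,0,30,0,0,0,36,0,0,0,40,0,0,0,40,0,0,0]'; python3 - <<'E'
from h import *
s=r.read_state();w=r.grab_frame("wrist");print(s["force"],s["joints"][5])
import pickle;pickle.dump((w,s),open("f6.pkl","wb"));go((.5736,-.1416,.0476),-5)
f=cv2.cvtColor(w["frame"],cv2.COLOR_RGB2GRAY)
for X in((.6118,-.1449,.042),(.6118,-.1449,.038)):print(proj(w,X,s))
for u in(200,215,235,255,275,295,310):print(u,f[20:170:3,u].tolist())
E
```

```text
clock: 10.5
eef_pos: [0.5303, -0.1368, 0.0475]
tcp_rot: [-3.138, 0.136, 0.005]
force: [-14.8, 1.2, 13.5]
finger_gap: 0.022
grip_force: 30.0
clock: 11.17
eef_pos: [0.5709, -0.1404, 0.0476]
tcp_rot: [-3.138, 0.137, 0.002]
force: [-3.0, -0.4, 7.8]
finger_gap: 0.0222
grip_force: 30.0
[-2.97354028 -0.38868903  7.75024944] 1.373275976604758
now [ 0.5709 -0.1404  0.0475] yaw -4.98 t 11.2167 -> rows [ 2.8  1.  -0.1] roll 0.0
[253.26147014 171.96621431]
[253.24930886 170.25477284]
200 [147, 145, 147, 146, 145, 147, 146, 147, 147, 147, 147, 148, 147, 148, 148, 148, 148, 148, 148, 148, 148, 148, 148, 148, 146, 148, 148, 147, 147, 148, 137, 84, 106, 146, 145, 145, 146, 146, 148, 148, 146, 147, 148, 147, 146, 147, 147, 147, 146, 146]
215 [151, 150, 151, 151, 152, 152, 152, 153, 152, 151, 151, 152, 152, 154, 152, 152, 151, 152, 152, 152, 152, 151, 151, 151, 151, 151, 150, 150, 150, 149, 149, 149, 149, 149, 85, 101, 148, 148, 148, 148, 147, 148, 149, 148, 148, 148, 148, 148, 147, 147]
235 [151, 151, 150, 150, 150, 150, 151, 151, 150, 151, 151, 150, 151, 150, 151, 150, 149, 150, 150, 150, 148, 149, 
[... 454 characters left out ...]
50, 150, 150, 150, 150, 151, 150, 150, 150, 151, 151, 151, 151, 152, 151, 151, 151, 151, 151, 152, 151, 149, 150, 150, 150, 110, 85, 146, 146, 146, 146, 145, 145, 146, 145, 144, 146, 146, 146]
295 [148, 148, 149, 149, 150, 150, 149, 149, 150, 151, 150, 149, 151, 150, 150, 150, 149, 150, 151, 150, 151, 150, 150, 151, 151, 150, 150, 150, 150, 150, 150, 149, 150, 142, 86, 112, 144, 144, 145, 145, 145, 144, 146, 145, 144, 145, 145, 145, 145, 146]
310 [147, 147, 147, 147, 147, 148, 146, 146, 148, 148, 148, 148, 149, 147, 147, 149, 148, 149, 148, 149, 148, 149, 148, 148, 147, 148, 148, 149, 148, 147, 106, 84, 130, 145, 147, 147, 146, 146, 146, 146, 147, 148, 147, 146, 146, 144, 144, 166, 200, 199]
```

```bash
python3 - <<'E'
from h import *
import pickle
w,s=pickle.load(open("f6.pkl","rb"));f=cv2.cvtColor(w["frame"],cv2.COLOR_RGB2GRAY);hsv=cv2.cvtColor(w["frame"],cv2.COLOR_RGB2HSV)
for u in(170,200,225,255,285,310,330):
    print(u,"gray",f[150:240:2,u].tolist(),"sat>70 first",150+int(np.argmax(hsv[150:260,u,1]>70)))
O=np.array([.6815,-.151]);a=np.array([.9962,-.0872])
print("ringfront pred",proj(w,[*(O-.048*a),.0415],s),"edge pred",proj(w,[*(O-.07*a),.042],s))
T=s["eef_pos"][:2]
print("block front top pred",proj(w,[*(T+.013*a),.076],s))
E
```

```text
170 gray [144, 144, 144, 144, 144, 145, 145, 146, 146, 146, 145, 118, 58, 56, 57, 58, 55, 56, 54, 54, 54, 54, 54, 57, 54, 54, 53, 52, 53, 51, 52, 53, 53, 53, 51, 53, 55, 54, 51, 52, 52, 52, 51, 53, 52] sat>70 first 150
200 gray [146, 146, 147, 147, 147, 148, 148, 146, 147, 147, 146, 121, 59, 58, 59, 58, 57, 58, 55, 57, 58, 57, 55, 56, 57, 55, 55, 54, 56, 53, 55, 55, 53, 53, 55, 55, 54, 54, 54, 53, 55, 55, 54, 54, 52] sat>70 first 150
225 gray [146, 147, 146, 146, 147, 145, 147, 146, 145, 146, 146, 127, 153, 153, 152, 151, 150, 150, 149, 149, 147, 148, 148, 148, 148, 149, 148, 150, 149, 149, 149, 150, 149, 149, 149, 149, 149, 149, 147, 144, 144, 144, 145, 144, 143] sat>70 first 173
255 gray [145, 146, 146, 146, 145, 146, 147, 146, 145, 146, 147, 125, 147, 148, 148, 148, 149, 150, 150, 150, 151, 150, 150, 150, 150, 149, 150, 149, 150, 149, 150, 150, 149, 150, 145, 116, 116, 116, 117, 116, 118, 117, 118, 117, 117] sat>70 first 173
285 gray [143, 143, 144, 144, 144, 142, 143, 143, 143, 143, 142, 124, 144, 146, 147, 148, 149, 150, 151, 152, 152, 154, 155, 157, 157, 155, 151, 148, 148, 148, 148, 150, 149, 148, 146, 144, 141, 139, 137, 139, 145, 144, 145, 144, 144] sat>70 first 173
310 gray [147, 146, 145, 145, 144, 145, 200, 200, 200, 200, 199, 196, 86, 83, 82, 81, 82, 82, 80, 83, 82, 81, 80, 80, 80, 79, 79, 75, 77, 76, 75, 77, 77, 76, 75, 76, 76, 77, 76, 77, 79, 77, 78, 78, 76] sat>70 first 150
330 gray [200, 199, 200, 156, 200, 200, 199, 200, 200, 200, 200, 197, 84, 84, 81, 81, 79, 79, 79, 79, 78, 77, 79, 78, 78, 78, 78, 75, 75, 76, 75, 75, 75, 77, 76, 75, 77, 75, 76, 75, 77, 75, 75, 76, 75] sat>70 first 150
ringfront pred [253.31678178 132.81453863] edge pred [253.25958358 172.02475   ]
block front top pred [251.40222341 244.84176391]
```

```bash
python3 -m inch '[1,0,0,0,2,0,0,0,3,0,0,0,3,0,0,0]'; python3 - <<'E'
from h import *
import pickle
w,s=pickle.load(open("f6.pkl","rb"));P=ray(w,255,219,.039,s);print("block front base",P,(P-s["eef_pos"])[:2]@[.9962,-.0872],"want .013")
go((.5736,-.1416,.0476),-5);print(r.read_state()["force"])
E
python3 -m inch '[0,0,0,0,0,0,0,0,0,0,0,0,0,0,0,0,0,0,0,0]' -0.2; python3 -c "
from h import *
go((0,0,0),0);print(r.read_state()['force'])
s=r.read_state();w=r.grab_frame('wrist')
hsv=cv2.cvtColor(w['frame'],cv2.COLOR_RGB2HSV);f=cv2.cvtColor(w['frame'],cv2.COLOR_RGB2GRAY)
print([150+int(np.argmax(hsv[150:260,u,1]>70)) for u in(225,255,285)],f[150:240:2,255].tolist())
"
```

```text
clock: 11.55
eef_pos: [0.5731, -0.1406, 0.0476]
tcp_rot: [-3.138, 0.136, 0.004]
force: [-10.4, 1.2, 10.2]
finger_gap: 0.0219
grip_force: 30.0
block front base [ 0.58171008 -0.14337223  0.039     ] 0.011037087928294522 want .013
now [ 0.5731 -0.1406  0.0476] yaw -4.98 t 11.55 -> rows [ 0.5  1.  -0. ] roll 0.0
[-10.44136359   1.16841848  10.19547981]
clock: 11.97
eef_pos: [0.5739, -0.1417, 0.0472]
tcp_rot: [-3.138, 0.139, 0.0]
force: [0.5, -0.4, 0.2]
finger_gap: 0.0372
grip_force: 0.0
now [ 0.5739 -0.1417  0.0472] yaw -5.07 t 11.9667 -> rows [-584.2  -90.4   47.3] roll -5.1
[ 0.48204983 -0.42444902  0.18744525]
[179, 179, 179] [142, 142, 142, 143, 142, 141, 141, 141, 142, 142, 141, 142, 142, 141, 122, 143, 143, 143, 144, 146, 146, 147, 146, 147, 148, 147, 147, 147, 147, 146, 147, 146, 146, 147, 146, 140, 114, 114, 114, 113, 114, 115, 113, 114, 113]
```

```bash
python3 -m inch '[0,0,-20,0,0,0,-50,0,0,0,-75,0,-20,0,-75,-7,-45,0,-75,-14,-70,0,-75,-21,-90,0,-65,-28,-94,0,-53,-35]' 0.3 10 && python3 -m inch '[0,0,0,-7,0,0,0,-14,0,0,0,-21,0,0,0,-28,0,0,0,-35,0,0,0,-42,0,0,0,-49,0,0,0,-56]' && python3 -m inch '[0,0,0,-7,0,0,0,-14,0,0,0,-21,0,0,0,-28,0,0,0,-35,0,0,0,-42,0,0,0,-49,0,0,0,-56]' && python3 -m inch '[0,0,0,-7,0,0,0,-14,0,0,0,-21,0,0,0,-28,0,0,0,-33,0,0,0,-33]'; python3 - <<'E'
from h import *
s=r.read_state();w=r.grab_frame("wrist");go((.48,-.133,.1),175)
import pickle;pickle.dump((w,s),open("f7.pkl","wb"))
O=np.array([.6815,-.151]);a=np.array([.9962,-.0872]);n=np.array([.0872,.9962])
P=lambda x,y,z:proj(w,[*(O+x*a+y*n),z],s).round(1)
for x,y,z in((-.07,.055,.042),(-.07,-.055,.042),(-.07,.055,.037),(-.07,.065,.062),(-.07,-.065,.062),(-.07,.065,.042),(-.07,-.065,.042)):print(x,y,z,P(x,y,z))
E
```

```text
clock: 12.68
eef_pos: [0.4787, -0.1336, 0.1009]
tcp_rot: [3.032, 0.819, 0.002]
force: [0.3, 1.0, 0.1]
finger_gap: 0.0605
grip_force: 0.0
clock: 13.35
eef_pos: [0.4803, -0.1337, 0.1003]
tcp_rot: [-2.293, -2.148, -0.0]
force: [0.1, 0.1, 0.1]
finger_gap: 0.0603
grip_force: 0.0
clock: 14.02
eef_pos: [0.4803, -0.1337, 0.1003]
tcp_rot: [-1.016, -2.973, -0.0]
force: [-0.3, 0.9, -0.4]
finger_gap: 0.0603
grip_force: 0.0
clock: 14.52
eef_pos: [0.4804, -0.1337, 0.1003]
tcp_rot: [0.133, 3.139, 0.0]
force: [-0.5, 0.4, -0.2]
finger_gap: 0.0603
grip_force: 0.0
now [ 0.4803 -0.1337  0.1003] yaw 174.82 t 14.5667 -> rows [0.4 0.6 0.3] roll -0.2
-0.07 0.055 0.042 [314.3 343.6]
-0.07 -0.055 0.042 [190.9 343.4]
-0.07 0.055 0.037 [313.2 339.4]
-0.07 0.065 0.062 [330.9 362.2]
-0.07 -0.065 0.062 [174.4 361.9]
-0.07 0.065 0.042 [325.5 343.7]
-0.07 -0.065 0.042 [179.7 343.4]
```

```bash
python3 -m inch '[0,-10,0,7,-4,-20,0,14,-8,-30,0,21,-12,-40,0,28,-12,-44,0,35,-12,-44,0,42,-12,-44,0,49,-12,-44,0,56]' && python3 -m inch '[0,0,10,7,0,0,20,14,0,0,30,21,0,0,40,28,0,0,45,34,0,0,45,34,0,0,45,34]'; python3 - <<'E'
from h import *
s=r.read_state();w=r.grab_frame("wrist");go((.488,-.178,.055),85)
import pickle;pickle.dump((w,s),open("f8.pkl","wb"))
O=np.array([.6815,-.151]);a=np.array([.9962,-.0872]);n=np.array([.0872,.9962])
P=lambda x,y,z:proj(w,[*(O+x*a+y*n),z],s).round(1)
for x,y,z in((-.07,.055,.042),(-.07,-.055,.042),(-.07,-.055,.037),(-.07,.065,.062),(-.07,-.065,.062),(-.07,.065,.042),(-.07,-.065,.042)):print(x,y,z,P(x,y,z))
c=w["frame"][20:280,380:512];c=cv2.resize(c,None,fx=3,fy=2.3*1,interpolation=cv2.INTER_CUBIC)
c=w["frame"]
A=cv2.resize(c[20:120,412:512],None,fx=4,fy=4,interpolation=cv2.INTER_CUBIC);B=cv2.resize(c[170:270,412:512],None,fx=4,fy=4,interpolation=cv2.INTER_CUBIC)
A[:, -3:]=0
cv2.imwrite("pics/c8.png",np.hstack([A,B])[:,:,::-1])
E
```

```text
clock: 15.23
eef_pos: [0.4884, -0.1787, 0.1002]
tcp_rot: [-1.611, -2.697, -0.0]
force: [-0.4, -0.0, -0.1]
finger_gap: 0.0604
grip_force: 0.0
clock: 15.82
eef_pos: [0.4883, -0.1786, 0.0553]
tcp_rot: [-2.317, -2.121, 0.0]
force: [0.9, 0.1, 0.7]
finger_gap: 0.0603
grip_force: 0.0
now [ 0.4885 -0.1786  0.0557] yaw 85.03 t 15.8667 -> rows [ 0.6 -0.6  0.7] roll 0.0
-0.07 0.055 0.042 [475.2  59.9]
-0.07 -0.055 0.042 [438.7 245.6]
-0.07 -0.055 0.037 [434.3 242. ]
-0.07 0.065 0.062 [509.2  32.4]
-0.07 -0.065 0.062 [455. 277.]
-0.07 0.065 0.042 [479.3  39.4]
-0.07 -0.065 0.042 [435.9 259.5]
```

```bash
python3 - <<'E'
from h import *
import pickle
w,s=pickle.load(open("f8.pkl","rb"))
c=cv2.resize(w["frame"][5:300,382:512],None,fx=2.7,fy=2.7,interpolation=cv2.INTER_CUBIC)
c=cv2.rotate(c,cv2.ROTATE_90_COUNTERCLOCKWISE);cv2.imwrite("pics/c8.png",c[:,:,::-1]);print(c.shape)
E
```

```text
(351, 796, 3)
```

View pics/c8.png

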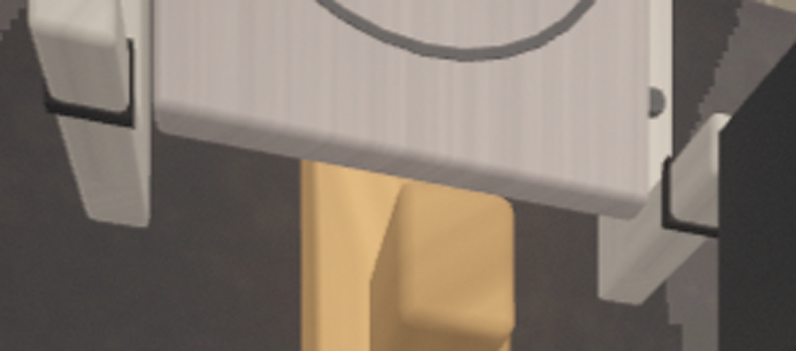

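The picture shows the platform resting on the wedge. Its upper front edge runs from (158,103) to (650,190), and the line wraps both posts at (130,120) and (668,222), which sit slightly forward of the edge. I'll work out the height from the pixels.

```bash
python3 - <<'E'
from h import *
import pickle
O=np.array([.6815,-.151]);a=np.array([.9962,-.0872]);n=np.array([.0872,.9962])
st=lambda P:(np.array([(P[:2]-O)@a,(P[:2]-O)@n,P[2]])*1000).round(1)
w,_=pickle.load(open("f6.pkl","rb"))
s2=dict(eef_pos=np.array([.5739,-.1417,.0472]),tcp_rot=np.array([-3.138,.139,0]))
E=ray(w,255,178.4,.042,s2);B=ray(w,255,220.7,.039,s2);print("edge",st(E),"blockbase",st(B),"want diff 25.3")
w,s=pickle.load(open("f8.pkl","rb"));f=cv2.cvtColor(w["frame"],cv2.COLOR_RGB2GRAY)
q=lambda X,Y,z:st(ray(w,382+(351-Y)/2.7,5+X/2.7,z,s))
print("post line front corners L/R",q(130,120,.042),q(668,222,.042),"L back",q(130,40,.042))
print("edge if z=42:",q(158,103,.042),q(650,190,.042))
for v in(75,100,125,150,180,210,235):print(v,f[v,425:490].tolist())
E
```

```text
edge [-70.5  -2.1  42. ] blockbase [-97.9  -2.2  39. ] want diff 25.3
post line front corners L/R [-74.8  58.3  42. ] [-74.8 -59.9  42. ] L back [-59.1  58.3  42. ]
edge if z=42: [-70.4  53.2  42. ] [-68.1 -55.1  42. ]
75 [69, 68, 68, 68, 69, 70, 69, 68, 71, 68, 69, 70, 69, 71, 70, 69, 68, 69, 70, 70, 69, 69, 69, 69, 69, 70, 68, 69, 70, 72, 70, 70, 71, 69, 71, 83, 117, 117, 118, 118, 119, 119, 121, 123, 133, 144, 154, 162, 170, 177, 176, 177, 176, 176, 176, 176, 177, 176, 175, 175, 175, 175, 175, 176, 174]
100 [72, 74, 74, 74, 75, 76, 76, 76, 74, 74, 74, 74, 73, 73, 72, 71, 72, 72, 72, 73, 73, 73, 72, 73, 74, 74, 73, 74, 75, 74, 80, 108, 119, 121, 121, 120, 119, 122, 123, 134, 144, 155, 164, 172, 178, 177, 178, 176, 177, 177, 177, 177, 177, 177, 177, 177, 176, 177, 176, 177, 177, 177, 177, 177, 177]
125 [178, 179, 178, 178, 178, 177, 178, 178, 177, 177, 177, 178, 178, 177, 178, 178, 178, 177, 177, 177, 177, 176, 177, 176, 176, 174, 153, 121, 121, 123, 125, 124, 122, 125, 136, 148, 158, 169, 178, 183, 183, 183, 183, 183, 183, 183, 183, 183, 182, 183, 183, 182, 182, 182, 183, 182, 182,
[... 650 characters left out ...]
 179, 179, 179, 179, 178, 179, 178, 178, 173, 119]
210 [76, 75, 76, 77, 75, 77, 75, 76, 76, 79, 100, 121, 121, 121, 122, 125, 128, 132, 142, 155, 165, 177, 183, 182, 182, 183, 182, 183, 183, 183, 182, 183, 182, 182, 182, 182, 183, 182, 182, 182, 182, 182, 181, 182, 181, 182, 182, 182, 181, 182, 181, 181, 182, 181, 181, 181, 181, 182, 181, 181, 181, 181, 181, 180, 181]
235 [151, 150, 150, 149, 150, 140, 121, 120, 121, 121, 120, 120, 128, 140, 153, 164, 176, 183, 183, 183, 183, 184, 184, 183, 183, 184, 183, 183, 183, 183, 184, 184, 184, 184, 183, 183, 184, 184, 184, 184, 184, 184, 184, 185, 184, 184, 184, 184, 184, 183, 183, 184, 184, 185, 184, 184, 184, 184, 184, 184, 185, 185, 184, 185, 185]
```

The level check agrees to within about 1 mm: edge at stand x = −69 to −70.4 if z = 42, and the wedge offset gives −0.6 mm. Next I fetch the flask from the mat.

```bash
python3 -m inch '[0,0,-40,0,0,0,-80,0,0,0,-120,0,-20,12,-150,0,-50,28,-160,0,-80,45,-160,0,-105,60,-160,0,-121,67,-160,0]' && python3 -m inch '[0,0,0,0,0,0,0,0,0,0,20,0,0,0,50,0,0,0,80,0,0,0,80,0]'; python3 -c "
from h import *
go((.545,-.3052,.094),85)"
```

```text
clock: 16.53
eef_pos: [0.5453, -0.3074, 0.2158]
tcp_rot: [2.316, 2.122, 0.0]
force: [0.3, -0.9, 0.1]
finger_gap: 0.0603
grip_force: 0.0
clock: 17.03
eef_pos: [0.5424, -0.3029, 0.13]
tcp_rot: [-2.311, -2.118, 0.003]
force: [-0.5, 0.2, -1.6]
finger_gap: 0.0602
grip_force: 0.0
now [ 0.5424 -0.3029  0.13  ] yaw 85.01 t 17.0333 -> rows [-2.2  3.  36. ] roll 0.0
```

```bash
python3 -m inch '[0,0,10,0,0,0,25,0,0,0,38,0,0,0,41.5,0,0,0,41.5,0,0,0,41.5,0]' && python3 -c "
from h import *
go((.545,-.3052,.0942),85)" && python3 -m inch '[0,0,0,0,0,0,0,0,0,0,0,0,0,0,0,0,0,0,0,0,0,0,0,0]' -1 10; python3 -c "
from h import *
go((.6815,-.151,.165),85)"
```

```text
clock: 17.53
eef_pos: [0.5445, -0.3051, 0.0942]
tcp_rot: [2.318, 2.12, 0.0]
force: [0.0, 0.0, -0.2]
finger_gap: 0.0607
grip_force: 0.0
now [ 0.5445 -0.3051  0.0942] yaw 84.91 t 17.5333 -> rows [-0.   0.5  0. ] roll -0.1
clock: 18.03
eef_pos: [0.5445, -0.3051, 0.094]
tcp_rot: [2.318, 2.12, 0.0]
force: [0.4, 0.3, 1.2]
finger_gap: 0.0287
grip_force: 10.0
now [ 0.5445 -0.3051  0.094 ] yaw 84.9 t 18.0333 -> rows [165.6 122.8 -71. ] roll -0.1
```

```bash
python3 -m inch '[0,0,-12,0,0,0,-35,0,0,0,-65,0,10,7,-85,0,30,22,-90,0,55,41,-90,0,82,61,-90,0,110,81,-90,0]' && python3 -m inch '[24,18,0,0,42,32,0,0,52,39,0,0,55.6,41.8,5,0,55.6,41.8,20,0,55.6,41.8,35,0,55.6,41.8,45,0,55.6,41.8,48,0]' && python3 -m inch '[0,0,0,0,0,0,0,0,0,0,0,0]'; python3 -c "
from h import *
s=r.read_state();w=r.grab_frame('wrist');print(s['force'])
import pickle;pickle.dump((w,s),open('f9.pkl','wb'))
go((.6815,-.151,.130),85)
f=cv2.cvtColor(w['frame'],cv2.COLOR_RGB2GRAY)
O=np.array([.6815,-.151])
for x,y in((.048,0),(-.048,0),(0,.048),(0,-.048)):print(x,y,proj(w,[O[0]+x,O[1]+y,.042],s).round(1))
bh=cv2.morphologyEx(f,cv2.MORPH_BLACKHAT,np.ones((11,11),np.uint8));m=(bh>25).astype(np.uint8)
n,l,st,c=cv2.connectedComponentsWithStats(m)
for i in range(1,n):
  if st[i,4]>60:print(st[i])
"
```

```text
clock: 18.7
eef_pos: [0.6356, -0.2018, 0.1851]
tcp_rot: [2.318, 2.119, 0.0]
force: [-0.9, -0.9, -2.0]
finger_gap: 0.0287
grip_force: 10.0
clock: 19.37
eef_pos: [0.6798, -0.1517, 0.1324]
tcp_rot: [-2.317, -2.117, 0.004]
force: [-0.8, -0.7, -1.2]
finger_gap: 0.0289
grip_force: 10.0
clock: 19.62
eef_pos: [0.6815, -0.1514, 0.1367]
tcp_rot: [2.318, 2.12, 0.001]
force: [0.3, 0.9, -1.4]
finger_gap: 0.0294
grip_force: 10.0
[ 0.27166436  0.88067317 -1.3835562 ]
now [ 0.6816 -0.1513  0.1367] yaw 84.89 t 19.6667 -> rows [ 0.3 -0.1  6.7] roll -0.1
0.048 0 [305.7 185.9]
-0.048 0 [196.8 195.2]
0 0.048 [245.8 135.8]
0 -0.048 [255.7 239.9]
[416   0  96  72 615]
[ 166  105  169   24 1449]
[195 137 110  91 843]
[326 168  12  77 282]
[399 219   5  25  86]
[213 229  25  73 472]
[244 229  48  74 592]
[314 246  13  21  88]
[170 250  18  13  69]
[412 258  25  20 167]
[507 273   5  30  83]
[458 286  24  16  76]
[192 335  10  16  94]
[304 335  10  16  95]
[261 342  11  10  95]
[ 14 353  17  30 167]
[303 362   9  11  73]
[ 50 378  22   6  72]
```

```bash
python3 -m inch '[-1,-1,1.5,0,-1,-1,3,0,-1,-1,4.5,0,-1,-1,5.5,0,-1,-1,5.5,0,-1,-1,5.5,0]'; python3 -m inch '[0,0,0.4,0,0,0,0.8,0,0,0,0.8,0]'; python3 -m inch '[0,0,0.3,0,0,0,0.3,0]'
```

```text
clock: 20.17
eef_pos: [0.6803, -0.1519, 0.1302]
tcp_rot: [-2.318, -2.12, 0.0]
force: [0.8, -0.3, -1.8]
finger_gap: 0.029
grip_force: 10.0
clock: 20.42
eef_pos: [0.6805, -0.1519, 0.1298]
tcp_rot: [2.318, 2.12, 0.0]
force: [0.1, -0.4, 0.8]
finger_gap: 0.0291
grip_force: 10.0
clock: 20.58
eef_pos: [0.6806, -0.152, 0.1298]
tcp_rot: [2.317, 2.12, 0.001]
force: [0.7, 0.5, 4.2]
finger_gap: 0.0284
grip_force: 10.0
```

Contact came at TCP z of about 0.130, so the platform's top is at about 42 mm, which confirms it is level. Releasing.

```bash
python3 -m inch '[0,0,0,0,0,0,0,0,0,0,0,0,0,0,0,0,0,0,0,0,0,0,0,0,0,0,0,0]' 0.3; python3 -m inch '[0,0,-8,0,0,0,-25,0,0,0,-60,0,0,0,-100,0,0,0,-140,0,0,0,-160,0,0,0,-160,0]'; python3 - <<'E'
from h import *
s=r.read_state();w=r.grab_frame("wrist");print(s["force"],s["eef_pos"])
f=cv2.cvtColor(w["frame"],cv2.COLOR_RGB2GRAY);save(w,"w10.png")
O=np.array([.6815,-.151])
print("neck pred",proj(w,[.6806,-.152,.159],s),"base",proj(w,[.6806,-.152,.042],s),"ring c",proj(w,[*O,.042],s),"edge",proj(w,[.6118,-.1449,.042],s))
e=cv2.Canny(f,40,90)
C=cv2.HoughCircles(cv2.medianBlur(f,3),cv2.HOUGH_GRADIENT,1,8,param1=80,param2=14,minRadius=9,maxRadius=55)
c=C[0];p=proj(w,[.6806,-.152,.1],s);print(c[np.hypot(*(c[:,:2]-p).T)<60])
E
```

```text
clock: 21.17
eef_pos: [0.6803, -0.1519, 0.1292]
tcp_rot: [-2.318, -2.12, 0.0]
force: [0.5, -0.3, 0.2]
finger_gap: 0.0603
grip_force: 0.0
clock: 21.75
eef_pos: [0.6812, -0.1521, 0.2964]
tcp_rot: [2.313, 2.116, 0.007]
force: [0.4, -0.2, 0.7]
finger_gap: 0.0603
grip_force: 0.0
[ 0.40365618 -0.17066779  0.69342974] [ 0.68117483 -0.15210368  0.29637166]
neck pred [249.70216776 177.90636544] base [249.75621657 155.22234979] ring c [250.34633232 154.44365708] edge [199.01863649 154.58500934]
[[249.5 153.5  32.7]
 [264.5 146.5  48.8]
 [264.5 156.5  47.8]
 [227.5 152.5  54.4]
 [272.5 153.5  45.6]
 [255.5 137.5  39.9]
 [255.5 159.5  26.6]
 [243.5 159.5  27.5]
 [256.5 148.5  26.6]
 [274.5 137.5  35.5]
 [263.5 137.5  38.9]
 [276.5 167.5  31.9]
 [251.5 166.5  26.7]
 [282.5 137.5  38.9]
 [250.5 176.5  15.5]
 [269.5 197.5  40. ]
 [224.5 206.5  54.4]
 [242.5 145.5  25.1]
 [285.5 153.5  26.6]
 [197.5 137.5  31. ]
 [240.5 170.5  29.7]
 [220.5 180.5  21.3]
 [287.5 184.5  14.4]
 [243.5 135.5  26.6]
 [234.5 159.5  19.4]
 [278.5 145.5  26.6]
 [288.5 131.5  25.2]
 [289.5 174.5  18.3]
 [235.5 149.5  18.5]
 [249.5 185.5  20.7]
 [261.5 167.5  17.4]
 [289.5 145.5  24.5]
 [201.5 155.5  23. ]
 [261.5 178.5  21.6]
 [292.5 162.5  19.6]
 [236.5 122.5  13.8]
 [193.5 156.5  20.7]
 [241.5 182.5  18.3]
 [233.5 141.5  15.5]
 [228.5 122.5  13.8]
 [269.5 163.5  12.5]
 [257.5 113.5  17.2]
 [278.5 196.5  24.3]
 [261.5 128.5  15.8]
 [280.5 179.5  13.8]
 [226.5 165.5  10.2]
 [278.5 120.5  11.6]
 [249.5 127.5   9.6]
 [296.5 135.5  17.7]
 [271.5 186.5  11.8]
 [257.5 186.5  13.6]
 [269.5 120.5  13.2]
 [268.5 173.5  11.8]
 [214.5 151.5  12.5]
 [223.5 145.5   9.6]]
```

The strongest circles are the base at (249.5,153.5), against the ring centre at (250.3,154.4), and the mouth at (250.5,176.5), against a predicted (249.7,177.9). The flask is upright and centred, so I'm handing in.

```bash
python3 -m inch '[0,0,0,0,0,0,0,0,0,0,0,0]'; python3 -c "
from plant import r
print(r.finish_job())"
```

```text
clock: 22.05
eef_pos: [0.68, -0.1518, 0.2876]
tcp_rot: [-2.317, -2.119, 0.002]
force: [0.7, 0.6, -0.8]
finger_gap: 0.0606
grip_force: 0.0
the job is handed in; nothing more can be done
None
```

The job is handed in at 22 s: the flask was parked on the mat, the wedge pushed in and released with the platform's front edge within about 1 mm of the line, and the flask stood upright within about 1 mm of the ring's middle, held at 10 N per finger throughout.

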